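# Draw the stirring paddle out from under a drying tile

### The job

A flat wooden stirring paddle is trapped under the painted tile on the drying rack, the tile with the lidded jar standing on it. Draw the paddle out by its handle, leaving the tile lying on the rack and the jar standing on the tile where they are, then lay the paddle down flat and lengthwise on the cork mat, all of it on the mat; do not drop it from above.

Things in the scene. Friction and masses are not known exactly. Their poses are not given: they have to be found in the camera images.
- paddle: Trapped paddle: light-wood stick 260 x 6 mm thick, 40 g, level, underside 12 mm above the table. Origin mid-length on its underside; y along it, z up. Blade y +10..+130 mm, 36 wide, under the tile; handle y -130..+10, 26 wide, sticks out of the rack. It comes out level along its -y, way free: off the rack after 150 mm. Mass centre y = +10. A like spare lies loose, farther off.
- tile: Painted tile 150 x 150 x 9 mm, 0.5 kg, origin centre of underside, z up. Lies loose, level, 18 mm above the table on the paddle and a fixed rack: 150 x 180 (along paddle) x 12 mm board, two rails 6 mm high, 112 apart, one each side of the paddle. Stops 8 mm high on the rail ends, handle side, 3 to 6 mm from the tile, keep it from following the paddle; the rails hold it level without the paddle.
- jar: Lidded jar standing loose on the tile near its middle: 54 mm in diameter, 55 mm high, about 0.15 kg, origin at the centre of its underside, z up.
- mat: Cork mat, fixed flat on the table: 120 mm (x) by 340 mm (y, its length), 4 mm thick, origin at the centre of its underside (table height), z up. The paddle may lie either way round on it.

How it is judged:
At the end, for the whole second after the job is handed in: The paddle lies flat and at rest on the cork mat, its middle within 45 mm of the mat's middle along each mat axis, lengthwise within 20 degrees; the tile is still on the rack within 15 mm and the jar still on it within 20 mm of where they began, both level within about 6 degrees and at rest (x of paddle in the frame of mat between -0.045 and 0.045 m and y of paddle in the frame of mat between -0.045 and 0.045 m and angle between the y axis of paddle and the y axis of mat, either way round below 0.35 rad and angle between the z axis of paddle and the z axis of mat, either way round below 0.1 rad and height (world z) of paddle below 0.013 m and linear speed of each of paddle, tile, jar below 0.02 m/s and distance of tile from where it was at the start of the episode below 0.015 m and angle between each of tile, jar's own z axis and vertical below 0.1 rad and distance of jar from where it was at the start of the episode below 0.02 m); the robot touches nothing.
It fails at once if the tile is shifted by more than 25 mm or tipped by more than 10 degrees (distance of tile from where it was at the start of the episode above 0.025 m or angle between tile's own z axis and vertical above 0.175 rad).
It fails at once if the jar is shifted by more than 30 mm or tipped by more than 15 degrees (distance of jar from where it was at the start of the episode above 0.03 m or angle between jar's own z axis and vertical above 0.26 rad).
It fails at once if the paddle is dropped: out of the fingers with its middle more than 50 mm above the table (height (world z) of paddle above 0.05 m and contact force between the fingers and paddle below 0.05 N).
It also fails if it takes over 40 s, if anything falls off the work surface, if the arm or the gripper's body presses on something with over 40 N, if the wrist force passes 120 N, or if a joint passes its speed limit or range.

### The arm

A 6-joint arm with a two-finger parallel gripper is mounted at the origin on the work surface. World frame = base frame: x ahead of the robot, y to its left, z up, the work surface at z = 0. Lengths are in m, angles in rad, forces in N, time in s.
With the tool pointing down it reaches from about 0.275 to 1 m from the base axis. Payload 8.4 kg.
Tool frame: the origin (TCP) lies on the centre line of the jaws, within the pads' length; the fingertips stand 17 mm ahead of it and the grasp point (between the pads) lies 2 mm behind it (bot.tcp_to_tips is the z of the fingertips in the tool frame, in m); z points along the fingers, y is the line along which they close (so a half turn about z gives the same grasp; the last joint's range is limited). The gripper opens to 85 mm and grips with 20 to 120 N. Pads are 22 mm wide; open, the fingers measure 114 mm over their backs; the gripper's body (76 mm by 85 mm) begins 54 mm behind the grasp point. The pads swing forward as they close: fully open they stand 13 mm farther back than shut.
Start: joints at [1.332, 0.353, 1.633, -0, 1.155, -0.002], TCP at [0.147, 0.608, 0.248] pointing down, gripper open.
Joint ranges: [-2.63, 2.63], [-0.92, 2.1], [0.06, 2.66], [-1.3, 4.44], [0, 2.69], [-3.02, 3.02]. Speed limits (rad/s): [2.22, 2.22, 2.79, 3.14, 3.14, 3.14].

### API

Orientations are given as a unit quaternion [x, y, z, w].
In Python, from workcell import bot, hand, kinematics, get_obs, vision, hand_in gives the robot as it stands. The module is installed in compiled form; this text tells all that it offers. Calls block until the motion is done:
- bot.reach(position, orientation): joint-space move of the TCP to a pose.
- bot.servo_line(position, ori=None, velocity=0.15): straight line of the TCP; ori=None keeps the orientation; velocity is the mean speed in m/s.
- bot.goto_joints(angles): joint-space move.
- hand.move_gripper(opening, strength=None): finger opening in m; strength is the grip in N (None keeps the last); returns when the fingers have stopped.
- bot.dwell(seconds).
- kinematics.solve_ik(position, orientation): joint angles nearest the present ones, or None.
- get_obs(): the state.
- vision.read_camera(name): name is "scene" or "top" or "wrist"; returns a dict with "frame" (480x640x3 uint8, red, green, blue), "intrinsics" (3x3 intrinsics, pixels), "view" (4x4, takes a point from world to camera coordinates). Camera axes: x right, y down, z forward; pixel columns grow to the right and rows downward; lengths in m; the calibration is good to about 2 mm. A picture is of the moment at which its call begins. There is no depth.
A pose or a line that the arm cannot do raises bot.IKError and nothing moves.
- hand_in(): hands the job in; it is judged then, once.
The state is a dict: "time_s": time; "joint_pos": joint angles; "joint_vel": joint speeds; "joint_efforts": joint torques, N m; "position": TCP position; "orientation": TCP orientation; "wrist_force": force on the tool from outside, world axes, zero at the start; "ft_torque": the same for the moment, N m; "gripper_width": finger opening in m; "grip_force": force on a finger pad.
Only numpy, scipy, OpenCV 4.12 (cv2) and the standard library are available. Lean on these libraries where they do the work, as an engineer would, in place of code of your own. Each camera call takes 0.05 s, during which the arm holds its last target. There are 200 camera calls.

## Working session

There is one attempt and no reset: what is moved stays moved. The work goes in short steps, each a Python script; the robot and the scene stay as the last script left them, time stands still between calls to the robot, and variables do not carry over. Pictures are saved under pics/ and viewed, at most 10 in all, crops included, and the job is handed in when it is done.

```bash
mkdir -p pics
python3 - <<'E'
from workcell import *
import cv2,numpy as np
for n in("top","scene"):
    d=vision.read_camera(n);cv2.imwrite(f"pics/{n}0.png",d["frame"][:,:,::-1]);np.savez(n+"0.npz",**d)
    print(n,d["intrinsics"].tolist(),d["view"].round(3).tolist())
o=get_obs();print(o["time_s"],o["orientation"],o["wrist_force"],bot.tcp_to_tips)
E
```

```text
top [[473.84677439104235, 0.0, 316.54648848024755], [0.0, 473.84677439104235, 247.6925338589249], [0.0, 0.0, 1.0]] [[-0.025, -0.999, -0.022, 0.038], [-0.983, 0.029, -0.183, 0.549], [0.184, 0.017, -0.983, 0.81], [0.0, 0.0, 0.0, 1.0]]
scene [[554.8300433755594, 0.0, 328.8991562980687], [0.0, 554.8300433755594, 242.11220791766237], [0.0, 0.0, 1.0]] [[0.305, 0.952, 0.008, -0.205], [0.807, -0.253, -0.533, -0.413], [-0.506, 0.169, -0.846, 1.401], [0.0, 0.0, 0.0, 1.0]]
0.1 [ 1.18116240e-01  9.92999583e-01 -6.12488929e-04 -7.84202412e-05] [-0.26149145  0.54409762 -0.98227287] 0.017
```

View pics/top0.png

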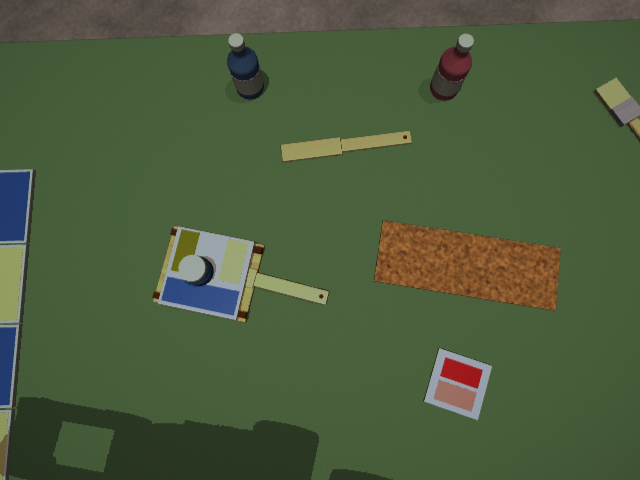

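View pics/scene0.png

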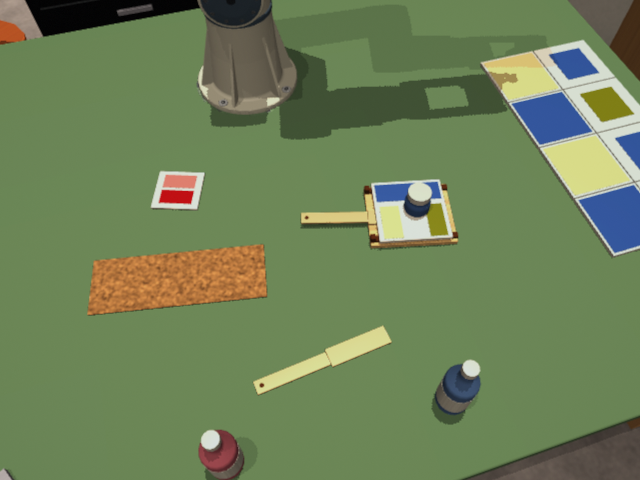

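The top view shows the handle from (255,280) to its tip at (328,297), with the hole at (321,296). The mat spans (375,222) to (560,307), the tile is centred near (207,272), and the loose spare is at (345,146). The scene view agrees: handle tip at (302,217), mat at (180,280).

```bash
cat > h.py <<'E'
import numpy as np,cv2
def ray(d,uv,z):
    R=d["view"][:3,:3];t=d["view"][:3,3];c=-R.T@t
    uv=np.atleast_2d(uv).astype(float)
    r=(np.c_[uv,np.ones(len(uv))]@np.linalg.inv(d["intrinsics"]).T)@R
    return c+r*((z-c[2])/r[:,2])[:,None]
def wood(d,box,hsv=((15,60,90),(35,255,255)),z=0.018):
    m=cv2.inRange(cv2.cvtColor(d["frame"],cv2.COLOR_RGB2HSV),*map(np.array,hsv))
    k=np.zeros_like(m);x0,y0,x1,y1=box;k[y0:y1,x0:x1]=m[y0:y1,x0:x1]
    c=max(cv2.findContours(k,0,cv2.CHAIN_APPROX_NONE)[0],key=cv2.contourArea)
    P=ray(d,c[:,0],z)[:,:2]
    r=cv2.minAreaRect((P*1000).astype(np.float32));b=cv2.boxPoints(r)
    return c,r,b
E
python3 - <<'E'
from h import *
T=dict(np.load("top0.npz"));S=dict(np.load("scene0.npz"))
for n,d,box in(("T",T,(268,260,345,315)),("S",S,(290,205,360,232))):
    c,r,b=wood(d,box);print(n,"handle",cv2.boundingRect(c),r,b.round(1).tolist())
print("holes",ray(T,(321,296),.018),ray(S,(306.5,217.5),.018))
for n,d,box in(("T",T,(365,210,570,315)),("S",S,(80,235,275,320))):
    c,r,b=wood(d,box,((3,100,50),(22,255,255)),.004);print(n,"mat",cv2.boundingRect(c),r,b.round(1).tolist())
for d,p in((T,[(175,229),(254,240),(237,318),(159,306)]),(S,[(373,183),(440,181),(452,241),(376,245)])):
    q=ray(d,p,.027);print("tile",q[:,:2].round(4).tolist(),q.mean(0))
E
```

```text
T handle (268, 276, 31, 12) ((488.85101318359375, 88.9124755859375), (59.699859619140625, 18.99000358581543), 74.36591339111328) [[471.70001220703125, 62.70000076293945], [490.0, 57.599998474121094], [506.0, 115.0999984741211], [487.79998779296875, 120.19999694824219]]
S handle (301, 211, 59, 13) ((479.5895690917969, 64.35362243652344), (121.68592071533203, 29.793041229248047), 74.06604766845703) [[448.6000061035156, 9.899999618530273], [477.20001220703125, 1.7999999523162842], [510.6000061035156, 118.80000305175781], [482.0, 126.9000015258789]]
holes [[0.46468219 0.01736024 0.018     ]] [[0.46541061 0.01707801 0.018     ]]
T mat (374, 220, 187, 91) ((518.5123901367188, -260.30010986328125), (339.555419921875, 120.4040298461914), 79.09033203125) [[427.29998779296875, -415.6000061035156], [545.5, -438.3999938964844], [609.7999877929688, -105.0], [491.5, -82.19999694824219]]
S mat (87, 244, 180, 71) ((519.2246704101562, -261.5286865234375), (340.049072265625, 120.80806732177734), 79.124755859375) [[427.79998779296875, -417.1000061035156], [546.5, -439.8999938964844], [610.5999755859375, -106.0], [492.0, -83.19999694824219]]
tile [[0.5982, 0.2904], [0.5724, 0.1403], [0.4281, 0.1716], [0.4537, 0.3157]] [0.51308254 0.22946854 0.027     ]
tile [[0.4277, 0.1774], [0.4657, 0.3174], [0.614, 0.2781], [0.5771, 0.129]] [0.52113319 0.22549069 0.027     ]
```

```bash
cat >> h.py <<'E'
from scipy.spatial.transform import Rotation as Ro
def quat(a,flip=0):  # tool down, tool x along world heading a (rad)
    a=a+np.pi*flip
    x=np.array([np.cos(a),np.sin(a),0]);z=np.array([0,0,-1.])
    return Ro.from_matrix(np.c_[x,np.cross(z,x),z]).as_quat()
A0=np.radians(74.07);U0=np.array([np.cos(A0),np.sin(A0)])
G0=np.array([.4968,.1313])-.060*U0
A1=np.radians(79.11);U1=np.array([np.cos(A1),np.sin(A1)])
M=np.array([.5189,-.2609]);G1=M-.060*U1
E
python3 - <<'E'
from h import *
from workcell import *
for f in(0,1):
    for p,a in((G0,A0),(G0-.165*U0,A0),(G1,A1)):
        print(f,p.round(3),np.round(kinematics.solve_ik([*p,.03],quat(a,f)),2))
f=min((0,1),key=lambda f:abs(kinematics.solve_ik([*G0,.1],quat(A0,f))[5]))
print("flip",f);open("flip","w").write(str(f))
q=quat(A0,f)
hand.move_gripper(.06,60)
bot.reach([*G0,.15],q);bot.servo_line([*G0,.06],velocity=.12)
bot.dwell(.2);o=get_obs();print(o["position"],o["wrist_force"],o["time_s"],o["gripper_width"])
d=vision.read_camera("wrist");cv2.imwrite("pics/w1.png",d["frame"][:,:,::-1]);np.savez("w1.npz",**d)
E
```

```text
0 [0.48  0.074] [ 0.15  0.48  2.08 -0.    0.59  0.43]
0 [ 0.435 -0.085] [-0.2   0.43  2.17 -0.    0.54  0.08]
0 [ 0.508 -0.32 ] [-0.56  0.59  1.83 -0.    0.72 -0.37]
1 [0.48  0.074] [ 0.15  0.48  2.08 -0.    0.59 -2.71]Traceback (most recent call last):
  File "<stdin>", line 5, in <module>
    return _wrapfunc(a, 'round', decimals=decimals, out=out)
    return _wrapit(obj, method, *args, **kwds)
    result = getattr(arr, method)(*args, **kwds)
TypeError: unsupported operand type(s) for *: 'NoneType' and 'float'
```

Flip 0 works for all three poses.

Run:
```python
from h import *
from workcell import *
q=quat(A0)
hand.move_gripper(.06,60)
bot.reach([*G0,.15],q);bot.servo_line([*G0,.06],velocity=.12)
bot.dwell(.2);o=get_obs();print(o["position"],o["wrist_force"],o["time_s"],o["gripper_width"])
d=vision.read_camera("wrist");cv2.imwrite("pics/w1.png",d["frame"][:,:,::-1]);np.savez("w1.npz",**d)
```

```text
[0.48088171 0.07368284 0.0606959 ] [ 0.0615222  -0.64099261  0.24733018] 3.85 0.06008770370761501
```

View pics/w1.png

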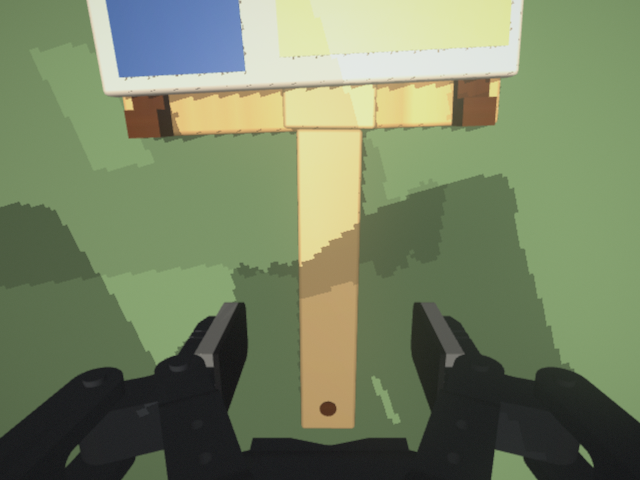

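The wrist view shows the handle centred between the pads (handle axis at column 328, jaws 245 to 413), running straight to the rack. The blade shoulder is at the rack edge, row 128. I can grip 20 mm nearer the middle.

```bash
sed -i 's/\.060\*U/.040*U/g' h.py
python3 - <<'E'
from h import *
from workcell import *
f=lambda s:(lambda o:print(s,o["position"].round(4),o["wrist_force"].round(2),o["time_s"],round(o["gripper_width"],4),o["grip_force"]))(get_obs())
bot.servo_line([*G0,.06],quat(A0),velocity=.1)
bot.servo_line([*G0,.0295],velocity=.06);f("down")
hand.move_gripper(.02,60);f("closed")
bot.servo_line([*(G0-.03*U0),.0295],velocity=.04);f("pull30")
for n in("scene","wrist"):
    d=vision.read_camera(n);np.savez(n+"2.npz",**d)
    im=d["frame"][:,:,::-1]
    if n=="scene":im=cv2.resize(im[150:270,270:470],None,fx=3,fy=3)
    cv2.imwrite(f"pics/{n}2.png",im)
E
```

```text
down [0.4857 0.0928 0.0292] [ 0.53  0.16 -0.77] 4.9083 0.06 0.0
closed [0.4862 0.0929 0.0301] [-1.09 -0.9   5.04] 5.3167 0.0235 58.543344140052795
pull30 [0.4788 0.0643 0.0301] [2.11 4.33 5.53] 6.2167 0.0234 59.021140336990356
```

View pics/wrist2.png

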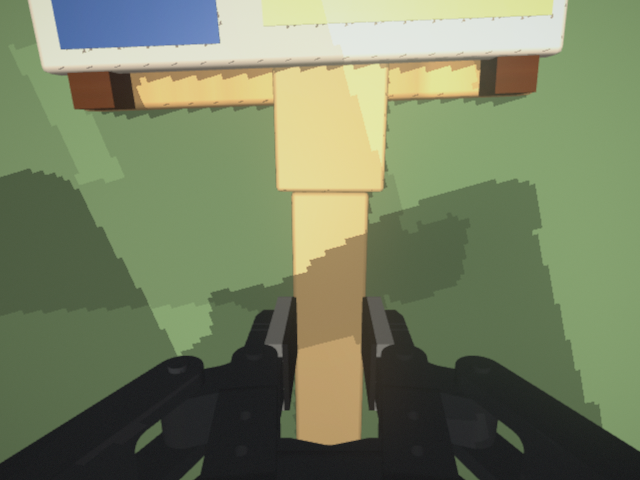

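View pics/scene2.png

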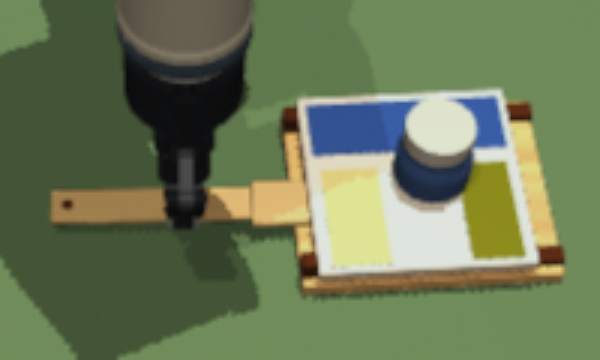

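The wrist view shows the blade drawn about 30 mm out, with its shoulder at row 190 and the pads at columns 295 and 365. The scene crop shows the jar upright at (435,150) and the tile between its stops. I'll continue the pull.

Run:
```python
from h import *
from workcell import *
f=lambda s:(lambda o:print(s,o["position"].round(4),o["wrist_force"].round(2),o["time_s"],round(o["gripper_width"],4),round(o["grip_force"],1)))(get_obs())
bot.servo_line([*(G0-.10*U0),.0295],velocity=.06);f("pull100")
bot.servo_line([*(G0-.17*U0),.0295],velocity=.06);f("pull170")
bot.servo_line([*(G0-.17*U0),.0495],velocity=.06);f("lift")
bot.servo_line([*G1,.0495],quat(A1),velocity=.12);bot.dwell(.3);f("over")
for n in("scene","top"):
    d=vision.read_camera(n);np.savez(n+"3.npz",**d)
    im=d["frame"][:,:,::-1]
    cv2.imwrite(f"pics/{n}3.png",im)
```

```text
pull100 [ 0.4579 -0.0035  0.0293] [-0.89 -3.67  1.12] 7.6333 0.0233 58.9
pull170 [ 0.4393 -0.0704  0.0295] [-0.99 -0.09 -0.29] 8.95 0.0238 58.9
lift [ 0.4396 -0.0707  0.05  ] [ 0.32 -1.   -0.61] 9.4333 0.0236 58.9
over [ 0.5113 -0.3001  0.0495] [-0.27  0.2   0.56] 11.8917 0.0235 58.9
```

View pics/scene3.png

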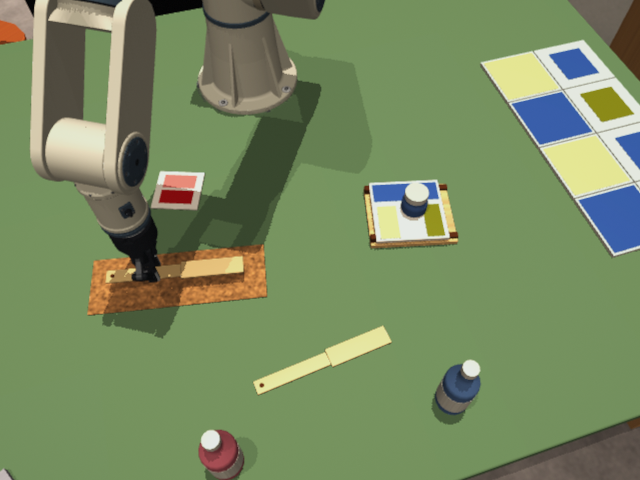

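The paddle is held lengthwise over the mat, from (107,277) to (243,266), and the tile and jar are in place. I'll lower it until it touches, then release.

Run:
```python
from h import *
from workcell import *
f=lambda s:(lambda o:print(s,o["position"].round(4),o["wrist_force"].round(2),round(o["time_s"],2),round(o["gripper_width"],4),round(o["grip_force"],1)))(get_obs())
bot.servo_line([*G1,.026],velocity=.05);bot.dwell(.2);f("26");b=get_obs()["wrist_force"][2]
z=.026
while z>.0195:
    z-=.001;bot.servo_line([*G1,z],velocity=.02);bot.dwell(.15);f(round(z,4))
    if get_obs()["wrist_force"][2]-b>3:break
hand.move_gripper(.045);f("open")
bot.servo_line([*G1,.10],velocity=.08)
hand.move_gripper(.06)
bot.reach([.36,-.05,.3],quat(A1));bot.dwell(.3);f("away")
for n in("scene","top"):
    d=vision.read_camera(n);np.savez(n+"4.npz",**d)
    im=d["frame"][:,:,::-1]
    cv2.imwrite(f"pics/{n}4.png",im)
```

```text
26 [ 0.5115 -0.3003  0.0263] [-0.1   0.76 -0.97] 12.81 0.0234 58.9
0.025 [ 0.5114 -0.3002  0.025 ] [ 0.59  0.67 -1.48] 13.21 0.0234 58.9
0.024 [ 0.5113 -0.3002  0.024 ] [0.08 0.24 0.41] 13.61 0.0233 58.9
0.023 [ 0.5113 -0.3002  0.023 ] [-0.07 -0.28 -0.83] 14.01 0.0236 58.9
0.022 [ 0.5115 -0.3003  0.0222] [-0.52  0.05  2.85] 14.41 0.0234 59.3
open [ 0.5113 -0.3001  0.0218] [-0.54 -0.38  0.17] 14.75 0.0451 0.0
away [ 0.3601 -0.0503  0.2996] [-0.66  0.03 -0.11] 17.81 0.0599 0.0
```

View pics/scene4.png

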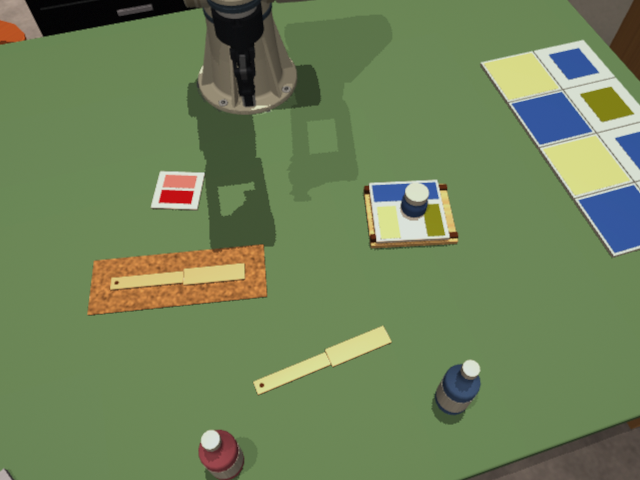

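The paddle lies flat and centred on the mat, from (111,283) to (245,271). The tile is on the rack with the jar upright at (415,200).

```bash
python3 -c "
from workcell import *
print(hand_in())"
```

```text
the job is handed in; nothing more can be done
None
```

The paddle is out from under the tile and lying flat, lengthwise and centred on the cork mat; the tile (shifted only a few mm) and the jar are still in place, and the job is handed in, though `hand_in()` returned no verdict.

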